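# Crank the carving turntable to its mark

## Robot

A 6-joint arm with a two-finger parallel gripper is mounted at the origin on a cart in front of the work surface, level with it; the furniture and walls round the work are solid. World frame = base frame: x ahead of the robot, y to its left, z up, the work surface at z = 0. Lengths are in m, angles in degrees, forces in N, time in s.
With the tool pointing down it reaches from about 0.25 to 0.725 m from the base axis. Payload 9.7 kg.
Tool frame: the origin (TCP) lies midway between the tips of the shut fingers; the grasp point (between the pads) lies 19 mm behind it; z points along the fingers, y is the line along which they close (so a half turn about z gives the same grasp; the last joint's range is limited). The gripper opens to 85 mm and grips with 20 to 120 N. Pads are 22 mm wide; open, the fingers measure 114 mm over their backs; the gripper's body (76 mm by 85 mm) begins 54 mm behind the grasp point. The pads swing forward as they close: fully open they stand 13 mm farther back than shut.
Start: joints at [-71.448, 4.979, 10.078, 95.1, 0, 90], TCP at [0.175, -0.521, 0.231] pointing down, gripper open.
Joint ranges: [-179.16, 179.16], [-48.56, 103.87], [-65.8, 70.77], [-126.05, 130.52], [-82.76, 87.17], [-180, 180]. Speed limits (degrees/s): [127.2, 127.2, 147.25, 180, 180, 180].

## Interface

Orientations are given as [roll, pitch, yaw] about the fixed x, y, z axes, in that order (R = Rz(yaw) Ry(pitch) Rx(roll)).
In Python, from workcell import bot gives the robot as it stands. The module is installed in compiled form; this text tells all that it offers.
- The arm moves only by the tool send_rows, never from a script. Its argument "moves" is one flat list of numbers, 7 for each row, row after row: the shift along the world's x, y, z normalised to -1 to 1, where 1 is 0.025 m, then the turn, a rotation vector about the world's x, y, z normalised to -1 to 1, where 1 is 0.15 rad, then the closure, from -1 (fully open) to 1 (shut), so that 0 is half open. A call has 1 to 8 rows; each row shifts and turns the commanded pose from where the row before left it; what a row does not reach is not made up. A row lasts 1/8 s, in which the tool goes at most 62.5 mm and 10.7 degrees, less where a joint would pass 70% of its speed; a pose out of reach is approached as far as the arm can. A call with a number of a shift or a turn outside -1 to 1 is refused whole. A call with a gripper value outside its range is refused whole. The fingers move at their own pace and stop on an object; "squeeze" is the grip in N (left out, the last holds). Time passes only in rows, so rows that do not move let the fingers close. It gives the time, the measured TCP pose, the force, the opening and the grip force at its end, in the units of the state.
- bot.get_obs(): the state, without advancing time (a new reading comes with each control period).
- bot.camera(name): name is "scene" or "side" or "wrist"; returns a dict with "color" (480x640x3 uint8, red, green, blue), "camera_matrix" (3x3 intrinsics, pixels), "D" ([k1, k2, p1, p2, k3] as OpenCV has them; the pictures are not rectified), "R" (3x3) and "t" (3): a world point X has camera coordinates R X + t. Camera axes: x right, y down, z forward; pixel columns grow to the right and rows downward; lengths in m; the calibration is good to about 2 mm. A picture is of the moment at which its call begins. There is no depth.
- bot.job_done(): hands the job in; it is judged then, once.
Trained networks look in the newest picture that a camera, given by its name, has taken for a name from the list of things; names that differ only in an ending like _2 or _b are one class to them, and where a whole thing is asked for, a point or a joint stands for the part that bears it (a point fixed in the world has none). Each returns a list of dicts, best first, with "p" (0 to 1); they miss things now and then, are a little off and sometimes report something else, mostly with a low value. They report only what shows in the picture. A call takes as long as a camera call.
- bot.boxes_of(camera, query): "extent" ([left, top, right, bottom] in pixels, round what is visible of it).
- bot.trace(camera, query): "region" (480x640 bool, what is visible of it) and "extent" ([left, top, right, bottom] in pixels, round what is visible of it).
- bot.landmark_of(camera, query): "pixel" ([column, row] in pixels: a listed point, or the origin of a listed thing).
The state is a dict: "time": time; "q": joint angles; "qd": joint speeds; "joint_efforts": joint torques, N m; "ee_pos": TCP position; "tcp_rot": TCP orientation; "wrist_force": force on the tool from outside, world axes, zero at the start; "torque": the same for the moment, N m; "opening": finger opening in m; "grasp_force": force on a finger pad.
Only numpy, scipy, OpenCV 4.12 (cv2) and the standard library are available. Lean on these libraries where they do the work, as an engineer would, in place of code of your own. Each camera call takes 0.05 s, during which the arm holds its last target. There are 200 camera calls.

## Task

Two hand-cranked carving turntables stand on the tables, one with a gypsum star on it and one with a gypsum heart. Take the one with the star by its orange crank grip and turn its handwheel until the grip stands in line with the red mark on its dial, then let go. Leave the heart's turntable as it is.

Things in the scene. Friction and masses are not known exactly. Their poses are not given: they have to be found in the camera images.
- star_turntable: Base of the turntable with the white gypsum star: blue disc, 210 mm across, fast to the table. Origin: table top, on the upright axis of its steel handwheel (162 mm across, rim top at 44 mm; star fixed on it, top at 70 mm). The base does not turn; its +x points along the red mark (37 x 18 mm) on its scale ring. The wheel turns either way, no stops, drag about 1 N at the grip, stays where left.
- star_knob (a point): Middle of the orange crank grip on the star's handwheel: an upright round grip, 24 mm in diameter, 54 to 118 mm above the table; this point is at 92 mm, 75 mm from the wheel's axis. The grip spins freely on its pin, so a gripper holding it need not turn as it goes round. All else of the turntable lies below 71 mm.
- star_set (a point): The point where the middle of the star's crank grip has to stand: in line with the red mark seen from the wheel's axis, 75 mm from the axis, 92 mm above the table. Fixed to the base.
- heart_knob (a point): Middle of the orange crank grip of the other turntable, alike in all but its workpiece, a white gypsum heart (52 x 58 mm). Not to be turned.

How it is judged (in metres and radians):
At the end, for the whole second after the job is handed in: The star turntable's crank grip stands and stays in line with the red mark, within 16 mm (about 12 degrees of wheel angle) (horizontal distance between star_knob and star_set below 0.016 m); the robot touches nothing.
It fails at once if the heart turntable's crank grip is moved by more than 15 mm (distance of heart_knob from where it was at the start of the episode above 0.015 m).
It also fails if it takes over 35 s, if anything falls off the work surface, if the arm or the gripper's body presses on something with over 40 N, if the wrist force passes 120 N, or if a joint passes its speed limit or range.

## Working session

There is one attempt and no reset: what is moved stays moved. The work goes in short steps, Python scripts to look and compute and a tool call to move; the robot and the scene stay as the last step left them, time stands still between calls to the robot, and variables do not carry over. Pictures are saved under pics/ and viewed, at most 10 in all, crops included, and the job is handed in when it is done.

Besides the shell and the picture viewer there is one more tool, called as name(argument=value, ...) on one line, values as JSON. send_rows: Moves the arm, as the interface text tells. Its arguments: {"type":"object","properties":{"moves":{"type":"array"},"squeeze":{"type":"number"}},"required":["moves"]}

```bash
mkdir -p pics; cat > h.py <<'E'
import numpy as np, cv2
from workcell import bot
def ray(c,px,z):
    K=np.array(c["camera_matrix"]);D=np.array(c["D"]);R=np.array(c["R"]);t=np.array(c["t"])
    u=cv2.undistortPoints(np.array([[px]],float),K,D)[0,0]
    d=R.T@np.array([u[0],u[1],1]);o=-R.T@t
    return o+d*(z-o[2])/d[2]
E
python3 - <<'E'
from h import *
ims=[]
for n in ["scene","side"]:
    c=bot.camera(n); cv2.imwrite(f"pics/{n}0.png",c["color"][:,:,::-1])
    for q,z in [("star_turntable",0),("star_knob",.092),("star_set",.092),("heart_knob",.092)]:
        for d in bot.landmark_of(n,q)[:3]:
            print(n,q,round(d["p"],2),np.round(d["pixel"]),ray(c,d["pixel"],z).round(3))
print(bot.get_obs())
E
```

```text
scene star_knob 0.76 [340. 152.] [ 0.637 -0.279  0.092]
scene star_set 0.85 [337. 180.] [ 0.587 -0.162  0.092]
scene heart_knob 0.91 [288. 266.] [0.532 0.153 0.092]
side star_turntable 0.62 [305. 232.] [ 0.563 -0.229  0.   ]
side star_knob 0.63 [277. 191.] [ 0.634 -0.276  0.092]
side star_set 0.76 [294. 208.] [ 0.58  -0.165  0.092]
side heart_knob 0.56 [311. 285.] [0.523 0.158 0.092]
side heart_knob 0.28 [304. 232.] [ 0.549 -0.044  0.092]
{'time': 0.5, 'q': array([-7.14475552e+01,  4.97943902e+00,  1.00769191e+01,  9.50984240e+01,
        6.38037269e-04,  9.00002021e+01]), 'qd': array([-0.02284389, -0.03187608,  0.06311358, -0.01830651,  0.00854107,
       -0.00401079]), 'joint_efforts': array([-8.33833201e-04, -5.19652140e+01,  4.64540291e+01,  2.04985685e-03,
        2.60686448e-05, -4.54921050e-06]), 'ee_pos': array([ 0.17499712, -0.52141467,  0.23126736]), 'tcp_rot': array([-1.79999056e+02, -6.38033938e-04,  1.85522426e+01]), 'wrist_force': array([ 0.65254818, -0.09306862,  0.88783726]), 'torque': array([ 0.01876474,  0.00392358, -0.03482072]), 'grasp_force': 0.0, 'opening': 0.0853485424909621}
```

View pics/scene0.png

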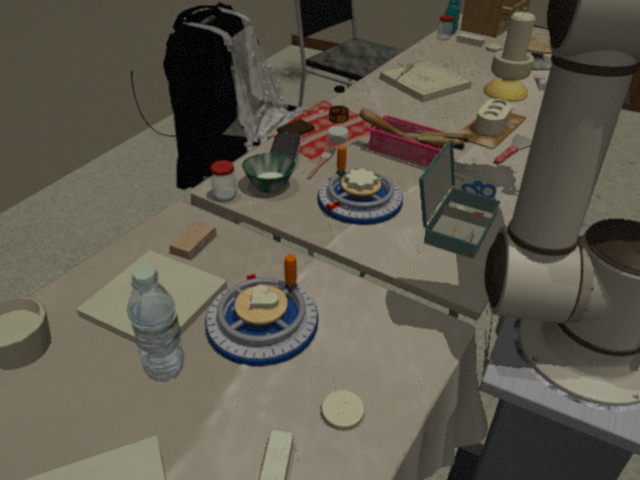

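View pics/side0.png

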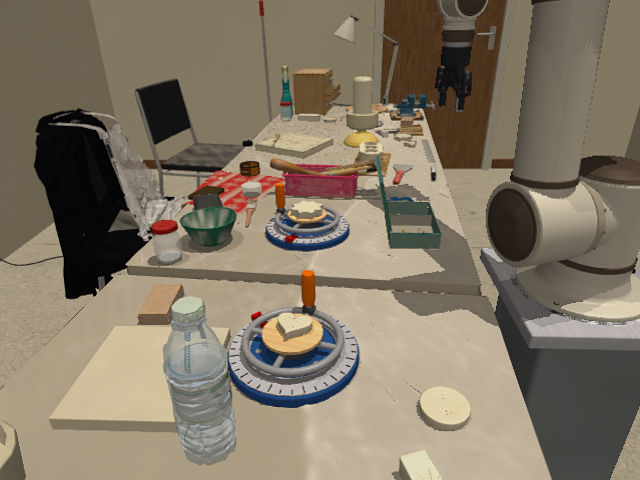

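The star's turntable is the farther one, with its centre near scene (360,195), grip at (341,158) and red mark at (333,205). The heart's grip is at (290,268). I'll check the centre, the mark and the nearby obstacles.

```bash
python3 - <<'E'
from h import *
c=bot.camera("scene");s=bot.camera("side")
for n,p,z in [("red",(333,205),.02),("basketL",(371,150),.0),("basketTop",(372,122),.06),("basketR",(437,166),0),("pinend",(362,112),.08),("lidtop",(452,143),.12),("lidbase",(424,232),0),("lidback",(449,180),0.02),("mill",(512,75),0),("bowl",(268,188),0),("disc L",(318,200),.01),("disc R",(404,200),.01)]:
    print(n,ray(c,p,z).round(3))
for n,p,z in [("red",(290,239),.02),("basketL",(284,193),0),("basketR",(357,195),0),("lidtop",(380,155),.12),("lidbase",(391,245),0),("disc L",(265,232),.01),("disc R",(350,232),.01)]:
    print("side",n,ray(s,p,z).round(3))
E
```

```text
red [ 0.594 -0.159  0.02 ]
basketL [ 0.635 -0.483  0.   ]
basketTop [ 0.658 -0.532  0.06 ]
basketR [ 0.442 -0.489  0.   ]
pinend [ 0.694 -0.539  0.08 ]
lidtop [ 0.395 -0.409  0.12 ]
lidbase [ 0.374 -0.189  0.   ]
lidback [ 0.384 -0.402  0.02 ]
mill [ 0.408 -1.246  0.   ]
bowl [ 0.786 -0.173  0.   ]
disc L [ 0.642 -0.173  0.01 ]
disc R [ 0.457 -0.275  0.01 ]
side red [ 0.593 -0.152  0.02 ]
side basketL [ 0.648 -0.5    0.   ]
side basketR [ 0.427 -0.485  0.   ]
side lidtop [ 0.364 -0.493  0.12 ]
side lidbase [ 0.356 -0.164  0.   ]
side disc L [ 0.661 -0.209  0.01 ]
side disc R [ 0.452 -0.212  0.01 ]
```

send_rows(moves=[0.5,0.3,0.8,0,0,0,-1,1,0.6,0.8,0,0,0,-1,1,0.6,0,0,0,0,-1,1,0.6,0,0,0,0,-1,1,0.6,0,0,0,0,-1,1,0.6,0,0,0,0,-1,1,0.6,0,0,0,0,-1,1,0.6,0,0,0,0,-1])

```text
time: 1.6
ee_pos: [0.3633, -0.4084, 0.2714]
tcp_rot: [180.0, -0.0, 18.6]
wrist_force: [0.4, -1.1, 0.1]
opening: 0.0853
grasp_force: 0.0
```

send_rows(moves=[1,0.6,0,0,0,0,-1,1,0.6,0,0,0,0,-1,1,0.6,0,0,0,0,-1,1,0.6,0,0,0,0,-1,1,0.6,0,0,0,0,-1,1,0.6,0,0,0,0,-1,1,0.6,0,0,0,0,-1,0.5,0.3,0,0,0,0,-1])

```text
time: 2.6
ee_pos: [0.551, -0.2957, 0.2709]
tcp_rot: [-180.0, 0.0, 18.6]
wrist_force: [-1.0, -0.4, -0.5]
opening: 0.0853
grasp_force: 0.0
```

```bash
python3 - <<'E'
from h import *
o=bot.get_obs();print(o["time"],o["ee_pos"],o["tcp_rot"],o["q"])
for n in ["wrist","scene","side"]:
    c=bot.camera(n)
    if n=="wrist": cv2.imwrite("pics/w1.png",c["color"][:,:,::-1])
    for q,z in [("star_turntable",0),("star_knob",.092),("star_set",.092)]:
        for d in bot.landmark_of(n,q)[:2]:
            print(n,q,round(d["p"],2),np.round(d["pixel"]),ray(c,d["pixel"],z).round(3))
E
```

```text
2.6 [ 0.55096133 -0.29566194  0.27093906] [-1.79981418e+02  1.50233435e-02  1.86127790e+01] [-2.82201059e+01  1.72119194e+01  2.87285043e+01  1.01540416e+02
  1.75505452e-03  1.33167117e+02]
wrist star_turntable 0.68 [270. 170.] [ 0.556 -0.233  0.   ]
wrist star_knob 0.6 [314. 122.] [ 0.623 -0.265  0.092]
wrist star_set 0.86 [188. 126.] [ 0.586 -0.166  0.092]
scene star_turntable 0.88 [356. 198.] [ 0.569 -0.238  0.   ]
scene star_knob 0.64 [340. 153.] [ 0.634 -0.276  0.092]
side star_turntable 0.71 [308. 228.] [ 0.557 -0.257  0.   ]
side star_knob 0.55 [277. 195.] [ 0.632 -0.248  0.092]
side star_set 0.88 [291. 209.] [ 0.587 -0.161  0.092]
```

View pics/w1.png

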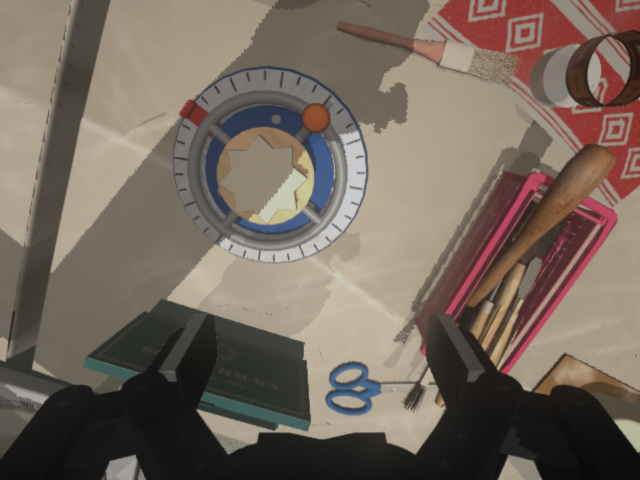

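The wrist view shows the star's disc spanning columns 174–368 and rows 66–263, with its centre at about (271,165). The grip's top is at (316,118) and the red mark at (193,112). I'll work these out at their true heights.

```bash
python3 - <<'E'
from h import *
c=bot.camera("wrist")
h=cv2.cvtColor(c["color"],cv2.COLOR_RGB2HSV)
def cen(lo,hi,box):
    m=cv2.inRange(h,lo,hi);k=np.zeros_like(m);x0,y0,x1,y1=box;k[y0:y1,x0:x1]=m[y0:y1,x0:x1]
    y,x=np.nonzero(k);return (x.mean(),y.mean()),len(x)
m,n=cen((0,150,80),(5,255,255),(170,85,220,135));print("mark",m,n)
k,n2=cen((5,150,80),(20,255,255),(290,90,345,145));print("grip",k,n2)
for z in(.01,.02,.03):print(z,"mark",ray(c,m,z).round(4))
for z in(.105,.118):print(z,"grip",ray(c,k,z).round(4))
for z in(.0,.01,.02):
    P=[ray(c,p,z) for p in [(174,165),(368,165),(271,66),(271,263)]]
    print(z,"cen",np.mean(P,0).round(4),np.linalg.norm(P[0]-P[1]),np.linalg.norm(P[2]-P[3]))
C=np.mean([ray(c,p,.012) for p in [(174,165),(368,165),(271,66),(271,263)]],0)[:2]
M=ray(c,m,.02)[:2]-C; G=ray(c,k,.116)[:2]-C
print("C",C,"mark r",np.hypot(*M),np.degrees(np.arctan2(M[1],M[0])),"grip r",np.hypot(*G),np.degrees(np.arctan2(G[1],G[0])))
for v in(G,M):print(C+.075*v/np.hypot(*v))
E
```

```text
mark (np.float64(192.85478547854785), np.float64(111.3102310231023)) 303
grip (np.float64(314.1878453038674), np.float64(115.25414364640883)) 543
0.01 mark [ 0.5908 -0.1424  0.01  ]
0.02 mark [ 0.5917 -0.1456  0.02  ]
0.03 mark [ 0.5927 -0.1487  0.03  ]
0.105 grip [ 0.627  -0.2648  0.105 ]
0.118 grip [ 0.6271 -0.265   0.118 ]
0.0 cen [ 0.5578 -0.2349  0.    ] 0.21520754880499218 0.21755865201844907
0.01 cen [ 0.5595 -0.2357  0.01  ] 0.21000524816270702 0.2122995171906283
0.02 cen [ 0.5612 -0.2366  0.02  ] 0.20480294752042186 0.20704038236280756
C [ 0.55981018 -0.23588513] mark r 0.09580434132412102 70.54630885424257 grip r 0.07328253810551065 -23.394156649290267
[ 0.62864481 -0.2656642 ]
[ 0.58478855 -0.1651668 ]
```

send_rows(moves=[0.78,0.3,0,0,0,0,-1,0.78,0.3,0,0,0,0,-1,0.78,0.3,0,0,0,0,-1,0.78,0.3,-0.6,0,0,0,-1,0,0,-1,0,0,0,-1,0,0,-1,0,0,0,-1,0,0,-1,0,0,0,-1,0,0,0,0,0,0,-1])

```text
time: 4.25
ee_pos: [0.6271, -0.2659, 0.1782]
tcp_rot: [-179.8, 0.2, 18.6]
wrist_force: [-1.1, -0.3, -0.5]
opening: 0.0855
grasp_force: 0.0
```

```bash
python3 - <<'E'
from h import *
o=bot.get_obs();print(o["time"],o["ee_pos"],o["tcp_rot"])
for n in ["wrist","scene"]:
    c=bot.camera(n)
    if n=="wrist": cv2.imwrite("pics/w2.png",c["color"][:,:,::-1])
    for q,z in [("star_knob",.092),("star_set",.092)]:
        for d in bot.landmark_of(n,q)[:2]:
            print(n,q,round(d["p"],2),np.round(d["pixel"]),ray(c,d["pixel"],z).round(3))
E
```

```text
4.25 [ 0.62710453 -0.26586768  0.17815649] [-179.82540948    0.20100205   18.55488515]
wrist star_knob 0.83 [319. 255.] [ 0.622 -0.265  0.092]
wrist star_set 0.96 [159. 260.] [ 0.584 -0.165  0.092]
wrist star_set 0.34 [322. 252.] [ 0.625 -0.266  0.092]
scene star_knob 0.67 [343. 154.] [ 0.627 -0.273  0.092]
scene star_set 0.93 [338. 180.] [ 0.585 -0.161  0.092]
```

View pics/w2.png

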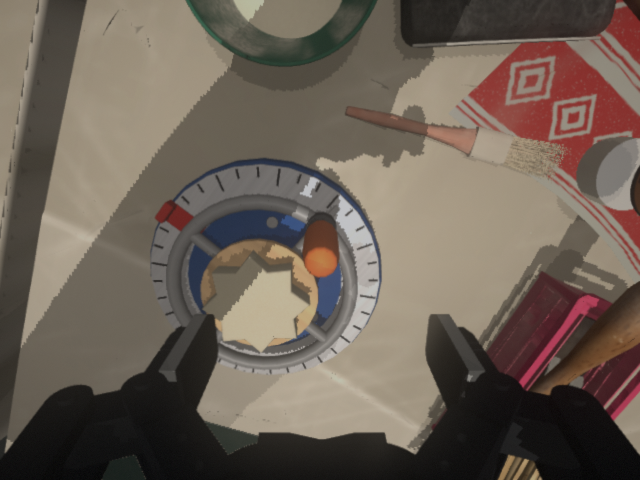

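The grip's top, at (321,262), is centred between the fingers and the set point agrees with the earlier estimate. I'll go down and close.

send_rows(moves=[0,0,-0.8,0,0,0,-1,0,0,-0.8,0,0,0,-1,0,0,-0.8,0,0,0,-1,0,0,-0.8,0,0,0,-1,0,0,-0.7,0,0,0,-1,0,0,0,0,0,0,-1,0,0,0,0,0,0,1,0,0,0,0,0,0,1], squeeze=35)

```text
time: 5.55
ee_pos: [0.6285, -0.2667, 0.0849]
tcp_rot: [179.9, -0.1, 18.5]
wrist_force: [-0.1, -1.4, -0.2]
opening: 0.0514
grasp_force: 0.0
```

send_rows(moves=[0,0,0,0,0,0,1,0,0,0,0,0,0,1,0,0,0,0,0,0,1,0,0,0,0,0,0,1])

```text
time: 6.05
ee_pos: [0.6281, -0.2664, 0.0845]
tcp_rot: [180.0, -0.0, 18.6]
wrist_force: [-2.1, 0.5, 5.5]
opening: 0.0228
grasp_force: 34.6
```

send_rows(moves=[0.14,0.38,0,0,0,0,1,0.09,0.4,0,0,0,0,1,0.03,0.41,0,0,0,0,1,-0.02,0.41,0,0,0,0,1,-0.08,0.4,0,0,0,0,1,-0.13,0.39,0,0,0,0,1,0,0,0,0,0,0,1])

```text
time: 6.92
ee_pos: [0.6293, -0.2055, 0.0845]
tcp_rot: [-180.0, -0.1, 18.6]
wrist_force: [1.6, 1.5, 5.5]
opening: 0.0228
grasp_force: 34.6
```

send_rows(moves=[-0.19,0.36,0,0,0,0,1,-0.23,0.34,0,0,0,0,1,-0.28,0.3,0,0,0,0,1,-0.32,0.26,0,0,0,0,1,-0.36,0.22,0,0,0,0,1,-0.38,0.16,0,0,0,0,1,0,0,0,0,0,0,1,0,0,0,0,0,0,1])

```text
time: 7.92
ee_pos: [0.5852, -0.164, 0.0844]
tcp_rot: [-179.9, -0.1, 18.6]
wrist_force: [1.5, 8.0, 7.6]
opening: 0.0226
grasp_force: 34.9
```

```bash
python3 - <<'E'
from h import *
o=bot.get_obs();print(o["time"],o["ee_pos"],o["wrist_force"],o["opening"],o["grasp_force"])
c=bot.camera("wrist"); cv2.imwrite("pics/w3.png",c["color"][:,:,::-1])
E
```

```text
7.925 [ 0.58515691 -0.1639705   0.0844345 ] [1.54688217 7.95700414 7.55589742] 0.02262134823383643 34.914219891652465
```

View pics/w3.png

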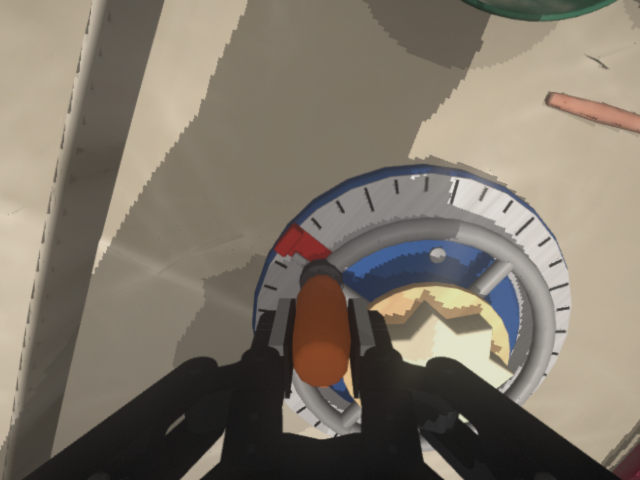

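The grip's foot at (321,272) stands beside the red mark at (302,242), along the radius. I'll let go and lift.

send_rows(moves=[0,0,0,0,0,0,-1,0,0,0,0,0,0,-1,0,0,0,0,0,0,-1,0,0,0,0,0,0,-1,0,0,0,0,0,0,-1,0,0,0.6,0,0,0,-1,0,0,0.8,0,0,0,-1,0,0,0.9,0,0,0,-1])

```text
time: 8.98
ee_pos: [0.5848, -0.1657, 0.1429]
tcp_rot: [180.0, -0.0, 18.5]
wrist_force: [-0.2, 0.0, -0.7]
opening: 0.0855
grasp_force: 0.0
```

send_rows(moves=[0,-0.2,1,0,0,0,-1,-0.5,-0.5,1,0,0,0,-1,-1,-0.8,1,0,0,0,-1,-1,-0.8,0.6,0,0,0,-1,-0.8,-0.6,0,0,0,0,-1,0,0,0,0,0,0,-1,0,0,0,0,0,0,-1])

```text
time: 9.85
ee_pos: [0.5026, -0.238, 0.2318]
tcp_rot: [180.0, -0.0, 18.5]
wrist_force: [-0.6, 1.2, 0.3]
opening: 0.0856
grasp_force: 0.0
```

```bash
python3 - <<'E'
from h import *
o=bot.get_obs();print(o["time"],o["ee_pos"])
for n in ["wrist","scene","side"]:
    c=bot.camera(n)
    if n=="wrist": cv2.imwrite("pics/w4.png",c["color"][:,:,::-1])
    for q,z in [("star_turntable",0),("star_knob",.092),("star_set",.092),("heart_knob",.092)]:
        for d in bot.landmark_of(n,q)[:1]:
            print(n,q,round(d["p"],2),np.round(d["pixel"]),ray(c,d["pixel"],z).round(3))
E
```

```text
9.85 [ 0.50261373 -0.23797497  0.23179647]
wrist star_turntable 0.95 [338. 150.] [ 0.556 -0.237  0.   ]
wrist star_knob 0.96 [256.  95.] [ 0.58  -0.163  0.092]
wrist star_set 0.74 [257.  90.] [ 0.583 -0.163  0.092]
scene star_turntable 0.77 [355. 197.] [ 0.575 -0.242  0.   ]
scene star_knob 0.92 [340. 179.] [ 0.582 -0.168  0.092]
scene star_set 0.81 [340. 182.] [ 0.578 -0.156  0.092]
scene heart_knob 0.88 [288. 264.] [0.535 0.149 0.092]
side star_turntable 0.91 [308. 234.] [ 0.556 -0.223  0.   ]
side star_knob 0.69 [288. 208.] [ 0.595 -0.168  0.092]
side star_set 0.78 [291. 210.] [ 0.589 -0.159  0.092]
side heart_knob 0.69 [307. 285.] [0.53  0.157 0.092]
```

View pics/w4.png

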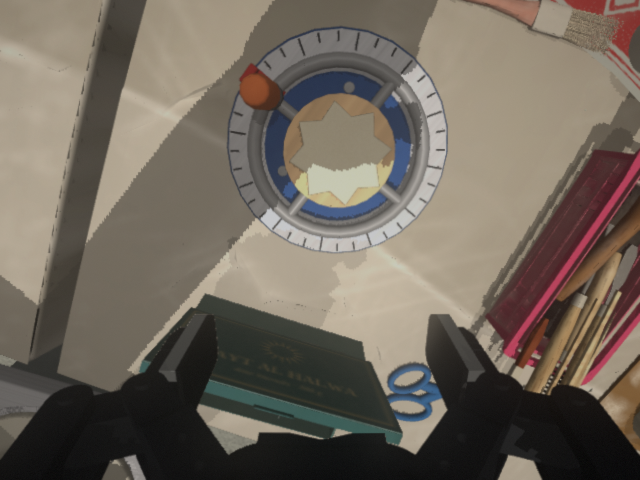

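The grip, at (260,92), covers the inner end of the red mark at (250,73). The networks put the grip and the set point within a few mm of each other, and the gripper is clear.

```bash
python3 -c "
from workcell import bot
print(bot.job_done())"
```

```text
the job is handed in; nothing more can be done
None
```

I turned the star turntable's handwheel until its grip stood in line with the red mark, let go and backed the gripper clear. The wrist camera's last look put the grip about 3 mm from the set point (16 mm allowed). The heart's turntable was not touched, and the job was handed in at about 10 s with no verdict shown.

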